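Lay the straightedge flush on the carousel base

ROBOT

A 7-joint arm with a two-finger parallel gripper is mounted at the origin on the work surface. World frame = base frame: x ahead of the robot, y to its left, z up, the work surface at z = 0. Lengths are in m, angles in rad, forces in N, time in s.
With the tool pointing down it reaches from about 0.425 to 0.925 m from the base axis. Payload 6.8 kg.
Tool frame: the origin (TCP) lies at the very end of the fingers, on their centre line; the grasp point (between the pads) lies 19 mm behind it; z points along the fingers, y is the line along which they close (so a half turn about z gives the same grasp; the last joint's range is limited). The gripper opens to 88 mm and grips with 3 to 60 N. Pads are 20 mm wide; open, the fingers measure 115 mm over their backs; the gripper's body (75 mm by 178 mm) begins 61 mm behind the grasp point.
Start: joints at [1.164, 0.477, 0.022, 1.555, -0.011, 1.109, -0.083], TCP at [0.199, -0.645, 0.223] pointing down, gripper open.
Joint ranges: [-2.96, 2.96], [-0.34, 2.1], [-1.41, 1.46], [0.24, 2.44], [-1.37, 4.51], [0.17, 1.92], [-2.96, 2.96]. Speed limits (rad/s): [2.39, 2.39, 3.14, 3.14, 3.14, 3.14, 3.14].

INTERFACE

Orientations are given as a unit quaternion [x, y, z, w].
In Python, from station import goto, movel, move_joints, gripper_to, sleep, ik, grab_frame, camera_params, IKError, finish_job, read_time_s, read_joint_positions, read_dq, read_joint_efforts, read_eef_pos, read_orientation, read_contact_force, read_moment, read_opening, read_grip_force gives the robot as it stands. Calls block until the motion is done:
- goto(position, orientation): joint-space move of the TCP to a pose.
- movel(position, rotation=None, vel=0.15, force_limit=None): straight line of the TCP; rotation=None keeps the orientation; vel is the mean speed in m/s. With force_limit (N) it stops when the force on the tool has changed by that much, and returns True; else False.
- move_joints(angles): joint-space move.
- gripper_to(opening, newtons=None): opening from 0.0 (shut) to 1.0 (fully open); newtons is the grip in N (None keeps the last); returns when the fingers have stopped.
- sleep(seconds).
- ik(position, orientation): joint angles nearest the present ones, or None.
- grab_frame(name): name is "side" or "top" or "wrist"; returns the picture (384x512x3 uint8, red, green, blue); there is no depth.
- camera_params(name): a dict with "fov_y" (degrees; the focal length in pixels is half the picture's height over the tangent of half this angle, whatever the lens; pixels are square), "cx", "cy" (the principal point, pixels), "k1" (the pictures are not rectified: a ray, as slopes to the right and down, at radius r is drawn at 1 + k1 r^2 times it, then the intrinsics apply), "rvec" (rotation vector, rad) and "tvec" (3), from world to camera coordinates, as OpenCV has them. Camera axes: x right, y down, z forward; pixel columns grow to the right and rows downward; lengths in m; the calibration is good to about 2 mm. A picture is of the moment at which its call begins: read the wrist's pose just before it. camera_params takes no time and is no camera call; for the wrist camera it gives the pose at the moment of the call.
A pose or a line that the arm cannot do raises IKError and nothing moves.
- finish_job(): hands the job in; it is judged then, once.
Readings, each from a call of its own:
- read_time_s(): time.
- read_joint_positions(): joint angles.
- read_dq(): joint speeds.
- read_joint_efforts(): joint torques, N m.
- read_eef_pos(): TCP position.
- read_orientation(): TCP orientation.
- read_contact_force(): force on the tool from outside, world axes, zero at the start.
- read_moment(): the same for the moment, N m.
- read_opening(): opening from 0.0 (shut) to 1.0 (fully open).
- read_grip_force(): force on a finger pad.
Only numpy, scipy, OpenCV 4.12 (cv2) and the standard library are available. Lean on these libraries where they do the work, as an engineer would, in place of code of your own. Each camera call takes 0.05 s, during which the arm holds its last target. There are 200 camera calls.

TASK

Slide the aluminium straightedge across the glass, without lifting it, and press it gently home against the front face of the carousel music box base so that its long edge lies flush along the whole width of that face with no gap at either corner. The base sits on a turntable that spins easily: do not swing it round by more than a few degrees, and press home with 6 to 8 N for a second, never letting it bear on the base with more than 10 N. Leave the straightedge lying flush, and leave the horse, the crown finial, the worm gear and the cam follower where they are.

Things in the scene. Friction and masses are not known exactly. Their poses are not given: they have to be found in the camera images.
- straightedge: Loose aluminium straightedge lying on the glass: a bar 200 mm long (its y axis), 40 mm wide (x), 25 mm tall (z), about 0.32 kg (varies by a third); sliding it takes 1 to 3 N, and pressed home its drag takes up to 5 N of the push. Origin at the centre of its underside. Its +x long side is the working edge and roughly faces the base at the start (yaw within 17 degrees).
- edge (a point): Middle of the straightedge's working edge: on its +x side, 20 mm from the bar's centre line and 12.5 mm above the glass. Axes as the straightedge's: x points out of the working edge (towards the base), y along it; the edge runs 100 mm to either side.
- carousel: Carousel music box base, a dark wood block 100 mm deep (x) by 130 mm wide (y), underside 10 mm, top 50 mm above the glass; on it a round platform (radius 44 mm, to 60 mm) and a thin pole to 129 mm. Origin on its turning axis at glass height. Its flat front face, with a small brass keyhole plate, lies at x = -50 mm and looks towards the robot, within about 17 degrees.
- turntable: Fixed foot of the ball-bearing turntable under the base, origin on the axis at glass height. Its brass disc (radius 42 mm) carries the base, whose block overhangs it. Base and disc turn about the vertical axis but cannot shift; the drag is only about 0.12 N m, without spring: 2 N at a corner swings it, a push through its middle does not.
- face_left (a point): Left (+y) vertical edge of the base's front face, 17.5 mm above the glass. Axes as the carousel base's.
- face_right (a point): Right (-y) vertical edge of the base's front face, 130 mm from the left one, 17.5 mm above the glass. Axes as the carousel base's.
- horse: Bystander: painted tin horse on a green plate 30 x 60 mm, 75 mm tall, origin under the plate's centre.
- finial: Bystander: gilt brass crown finial standing upright, 44 mm across and 52 mm tall, origin under its centre.
- worm: Bystander: steel worm gear standing on end, 36 mm across and 58 mm tall, origin under its centre.
- follower: Bystander: bone cam follower lying flat, a bar 86 mm long (y) by up to 26 mm wide, 12 mm tall, origin under the bar's centre.
Mind the look-alikes: they are no part of the job. There is more than one size of the straightedge; the job needs the largest.

How it is judged:
By the outcome, as a careful person would: the job done as asked, in the order asked, and still so for the second after the job is handed in, with the robot touching nothing.
It also fails if it takes over 64 s, if anything falls off the work surface, if the arm or the gripper's body presses on something with over 40 N, if the wrist force passes 120 N, or if a joint passes its speed limit or range.

## Working session

There is one attempt and no reset: what is moved stays moved. The work goes in short steps, each a Python script; the robot and the scene stay as the last script left them, time stands still between calls to the robot, and variables do not carry over. Pictures are saved under pics/ and viewed, at most 10 in all, crops included, and the job is handed in when it is done.

```bash
ls; mkdir -p pics; cat > h.py <<'E'
import numpy as np, cv2
from station import *
def save(cam,name):
    im=grab_frame(cam); cv2.imwrite(f'pics/{name}.png',im[:,:,::-1]); return im
def ray(p,px):
    px=np.atleast_2d(np.array(px,float)); f=192/np.tan(np.radians(p['fov_y'])/2)
    d=(px-[p['cx'],p['cy']])/f; u=d.copy()
    for _ in range(30): u=d/(1+p['k1']*(u**2).sum(1,keepdims=True))
    R=cv2.Rodrigues(np.array(p['rvec'],float))[0]; t=np.array(p['tvec'],float).ravel()
    return -R.T@t, np.c_[u,np.ones(len(u))]@R
def toplane(p,px,z):
    c,d=ray(p,px); return c+d*((z-c[2])/d[:,2])[:,None]
def proj(p,X):
    R=cv2.Rodrigues(np.array(p['rvec'],float))[0]; t=np.array(p['tvec'],float).ravel()
    c=np.atleast_2d(X)@R.T+t; u=c[:,:2]/c[:,2:]; f=192/np.tan(np.radians(p['fov_y'])/2)
    return u*(1+p['k1']*(u**2).sum(1,keepdims=True))*f+[p['cx'],p['cy']]
E
python3 - <<'E'
from h import *
a=save('top','t0');b=save('side','s0')
cv2.imwrite('pics/t0b.png',cv2.resize(a[:,:,::-1],(800,600),interpolation=cv2.INTER_CUBIC))
cv2.imwrite('pics/s0b.png',cv2.resize(b[:,:,::-1],(800,600),interpolation=cv2.INTER_CUBIC))
print(camera_params('top'),camera_params('side'),read_orientation(),read_time_s())
E
```

```text
pics
{'fov_y': 49.22491208329707, 'cx': 257.32510647677105, 'cy': 187.44611589254146, 'k1': -0.007190128539368316, 'rvec': array([ 2.12332006, -2.17346823,  0.08906042]), 'tvec': array([0.06566957, 0.56802894, 0.95640153])} {'fov_y': 42.718436943058286, 'cx': 253.3155952547376, 'cy': 191.2396693867879, 'k1': -0.20163010928793285, 'rvec': array([ 2.26053261, -0.37621566,  0.14483717]), 'tvec': array([-0.51917163,  0.17612647,  0.85863136])} [ 9.88859459e-01  1.48850039e-01 -1.80801702e-04 -7.76572274e-04] 0.1
```

View pics/t0b.png

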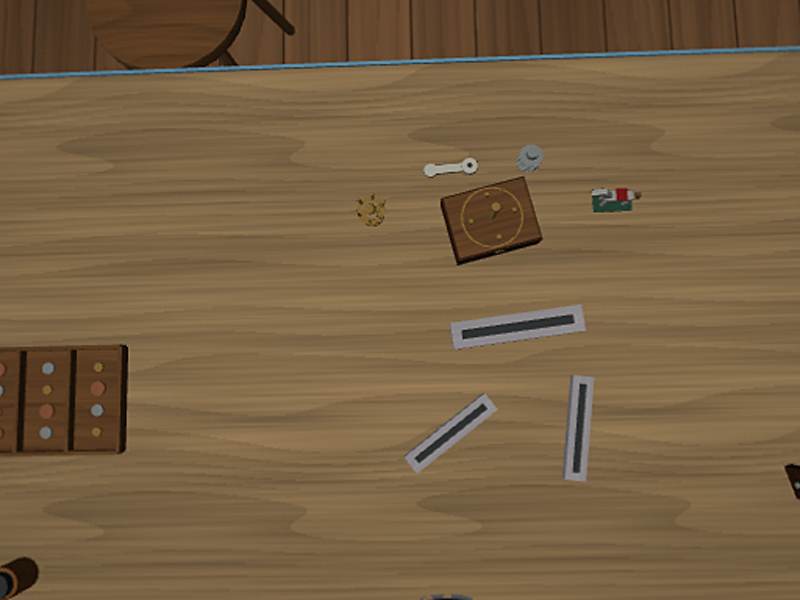

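View pics/s0b.png

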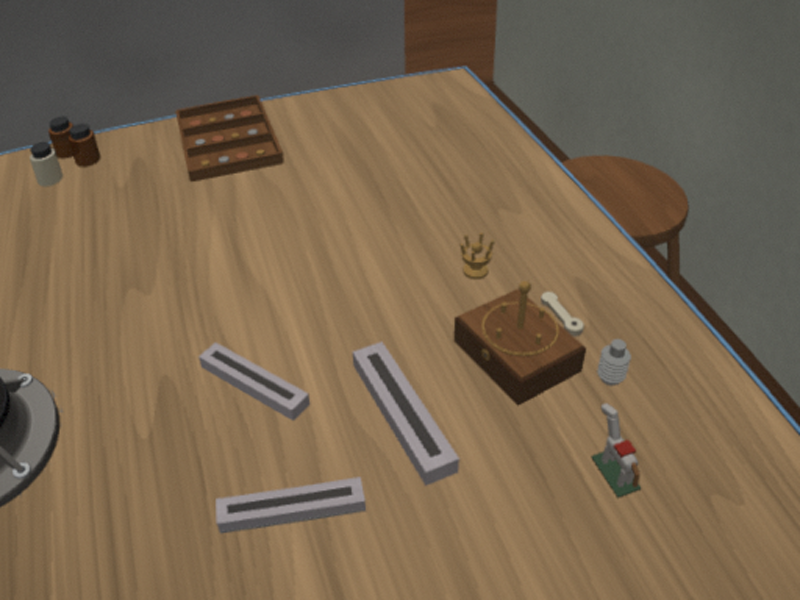

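Top view (800x600 scale): the largest straightedge has its top corners near (452,325), (582,305), (585,330) and (455,348). The base top is at (441,200), (524,178), (541,238) and (458,262). The bystanders are behind and beside the base, and the two smaller bars are look-alikes.

```bash
python3 - <<'E'
from h import *
p=camera_params('top'); s=.64
np.set_printoptions(precision=4,suppress=True)
bar=toplane(p,np.array([(451,324),(582,305),(585,329),(455,348)])*s,.025)[:,:2]
base=toplane(p,np.array([(441,200),(524,178),(541,238),(458,262)])*s,.05)[:,:2]
oth=toplane(p,np.array([(372,212),(530,160),(613,207),(451,168),(580,380),(490,400)])*s,.01)[:,:2]
for n,q in(('bar',bar),('base',base),('oth',oth)): print(n,q.tolist(),q.mean(0))
def yaw(a,b): d=b-a; return np.degrees(np.arctan2(-d[0],d[1]))
print('bar yaw',yaw(bar[1],bar[0]),yaw(bar[2],bar[3]),'base',yaw(base[2],base[3]),yaw(base[1],base[0]))
print(camera_params('wrist'))
for x,y,z in [(.5,-.1,.3),(.52,-.1,.33),(.6,-.1,.3)]:
    for a in (0,90): 
        r=np.radians(a)/2; print(x,y,z,a,ik([x,y,z],[np.cos(r),np.sin(r),0,0]) is not None)
E
```

```text
bar [[0.5211430688707571, -0.020340805313490404], [0.5451303389646139, -0.21836697953032694], [0.5088587672268412, -0.22095116624542213], [0.4848444563818044, -0.025269772485825223]] [ 0.515  -0.1212]
base [[0.7068441867257422, -0.009808170788194619], [0.737063102935943, -0.13563430481251412], [0.6445534321884845, -0.1568973969488068], [0.611669330126571, -0.032406016340400544]] [ 0.675  -0.0837]
oth [[0.7011260946906517, 0.09758012237538177], [0.7774529658065308, -0.15286646570975757], [0.6981972367861479, -0.2779232778956087], [0.7683531861258337, -0.028401426813572717], [0.43277572594823355, -0.21310659522087225], [0.40567964509312265, -0.07644328955360635]] [ 0.6306 -0.1085]
bar yaw 6.906692547488389 6.996439554414741 base 14.796584318606158 13.50462138111919
{'fov_y': 61.878228585507024, 'cx': 254.18503810869373, 'cy': 190.13715498782824, 'k1': -0.038245787154172366, 'rvec': array([-2.3452,  1.7315,  0.2363]), 'tvec': array([-0.6752, -0.0329,  0.3892])}
0.5 -0.1 0.3 0 True
0.5 -0.1 0.3 90 True
0.52 -0.1 0.33 0 True
0.52 -0.1 0.33 90 True
0.6 -0.1 0.3 0 True
0.6 -0.1 0.3 90 True
```

```bash
python3 - <<'E'
from h import *
from scipy.spatial.transform import Rotation as R
np.set_printoptions(precision=4,suppress=True)
def cam():
    p=camera_params('wrist'); c=ray(p,[p['cx'],p['cy']]); return c[0],c[1]
T=R.from_quat(read_orientation()); c,d=cam()
ct=T.inv().apply(c-np.array(read_eef_pos())); dt=T.inv().apply(d); print('cam in tool',ct,dt)
r=np.radians(14)/2; q=[np.cos(r),np.sin(r),0,0]
Q=R.from_quat(q); tgt=np.array([.60,-.10,.03]); h=.30
# axis hits tgt
D=Q.apply(dt[0]); C=tgt-D*((h+ct@[0,0,1]*0)/-D[2]); pos=C-Q.apply(ct); print(pos)
goto(pos.tolist(),q)
im=save('wrist','w0'); p=camera_params('wrist')
import pickle; pickle.dump(p,open('w0.pkl','wb'))
cv2.imwrite('pics/w0b.png',cv2.resize(im[:,:,::-1],(800,600),interpolation=cv2.INTER_CUBIC)); print(read_time_s(),read_eef_pos(),read_contact_force())
E
```

```text
cam in tool [ 0.0722  0.0008 -0.1616] [[-0.267   0.0009  0.9637]]
[ 0.6103 -0.0963  0.1684]
2.5917 [ 0.6102 -0.0977  0.1684] [ 0.1081  0.0922 -0.1729]
```

View pics/w0b.png

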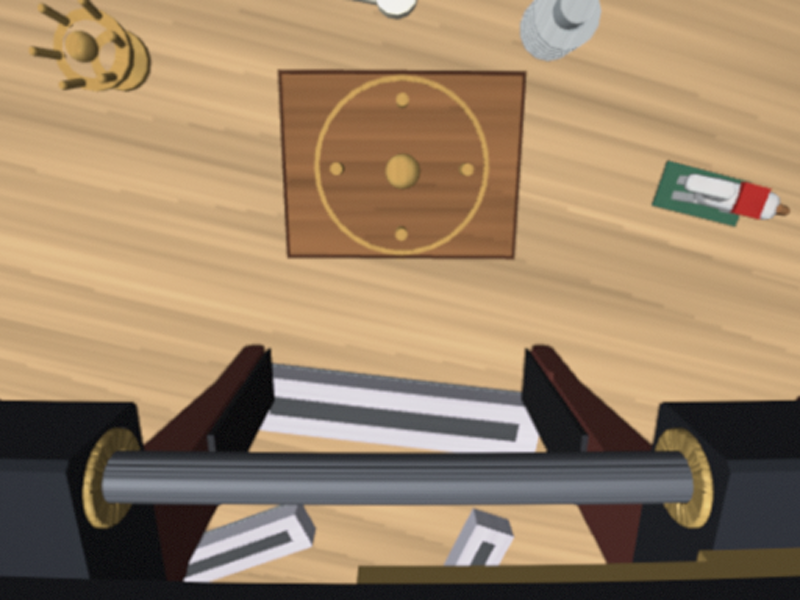

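Wrist view: the base top corners are at (279,71), (525,72), (514,257) and (288,257). The bar is below, between the fingers, with its top front edge running from about (275,378) to (520,402). I'll fit those edges to sub-pixel accuracy.

```bash
python3 - <<'E'
from h import *
import pickle
np.set_printoptions(precision=4,suppress=True)
p=pickle.load(open('w0.pkl','rb')); s=.64
g=cv2.GaussianBlur(cv2.imread('pics/w0.png').astype(np.float32).sum(2)/3,(3,3),0)
def fit(cols,lo,hi,sign,z):
    pts=[]
    for c in cols:
        y0,y1=int(lo(c)),int(hi(c)); d=sign*np.diff(g[y0:y1,c]); k=d.argmax(); w=np.clip(d[max(k-1,0):k+2],0,None)
        pts.append((c,y0+.5+(w*np.arange(max(k-1,0),max(k-1,0)+len(w))).sum()/w.sum()))
    W=toplane(p,pts,z)[:,:2]; l=cv2.fitLine(W.astype(np.float32),cv2.DIST_HUBER,0,.001,.001).ravel()
    d=l[:2]*np.sign(l[1]); r=(W-l[2:])@[-d[1],d[0]]
    print('yaw',np.degrees(np.arctan2(-d[0],d[1])),'pt',l[2:],'rms',r.std()); return d,l[2:]
d,m=fit(range(190,324),lambda c:158,lambda c:170,+1,.05)   # base front: dark border -> table
C=toplane(p,np.array([(288,257),(514,258),(525,72),(279,71)])*s,.05)[:,:2]; print(C,C.mean(0))
n=np.array([d[1],-d[0]]); cen=C.mean(0); print('axis dist to face',n@(cen-m)); print('axis on line', cen)
l=lambda c:(378+(c/s-275)*22/245)*s
fit(range(185,325),lambda c:l(c)-6,lambda c:l(c)+6,+1,.025)
from scipy.spatial.transform import Rotation as R
r=np.radians(14)/2; q=[np.cos(r),np.sin(r),0,0]
print(read_orientation(), R.from_quat(read_orientation()).as_matrix())
E
```

```text
yaw 13.445779 pt [ 0.6286 -0.0984] rms 0.0001288572188246545
[[ 0.6134 -0.0341]
 [ 0.6437 -0.1591]
 [ 0.7395 -0.1355]
 [ 0.7091 -0.011 ]] [ 0.6764 -0.0849]
axis dist to face 0.04965331945817421
axis on line [ 0.6764 -0.0849]
yaw 6.7092447 pt [ 0.535 -0.118] rms 0.0001994560188586208
[ 0.9927  0.1209 -0.      0.0003] [[ 0.9708  0.2401 -0.    ]
 [ 0.2401 -0.9708 -0.0005]
 [-0.0001  0.0005 -1.    ]]
```

```bash
cat >> h.py <<'E'
np.set_printoptions(precision=3,suppress=True)
AX=np.array([.6764,-.0849]); YF=13.45
def n(a): a=np.radians(a); return np.array([np.cos(a),np.sin(a)])
def q(a): r=np.radians(a)/2; return [np.cos(r),np.sin(r),0,0]
def P(xy,z=.008): return [float(xy[0]),float(xy[1]),z]
def F():
    f=np.array(read_contact_force()); a=n(YF); return np.array([f[:2]@a, f[:2]@[-a[1],a[0]], f[2]])
E
python3 - <<'E'
from h import *
b0=np.array([.5152,-.1212]); y0=6.7; lat=.0022
nf=n(YF); df=np.array([-nf[1],nf[0]])
S=b0-.052*n(y0)
gripper_to(1.0)
goto(P(S,.12),q(y0)); movel(P(S),vel=.1); sleep(.3); print('F0',F(),read_eef_pos(),read_time_s())
hit=movel(P(b0-.025*n(y0)),vel=.02,force_limit=1.0); e=np.array(read_eef_pos())
print('hit',hit,'tool to bar centre',n(y0)@(b0-e[:2]),F(),read_time_s())
im=save('wrist','w1'); cv2.imwrite('pics/w1b.png',cv2.resize(im[:,:,::-1],(800,600),interpolation=cv2.INTER_CUBIC))
E
```

```text
F0 [ 0.267 -0.235  0.097] [ 0.464 -0.127  0.008] 5.05
hit True tool to bar centre 0.030957349889165785 [-0.332 -0.24  -0.034] 6.0333
```

View pics/w1b.png

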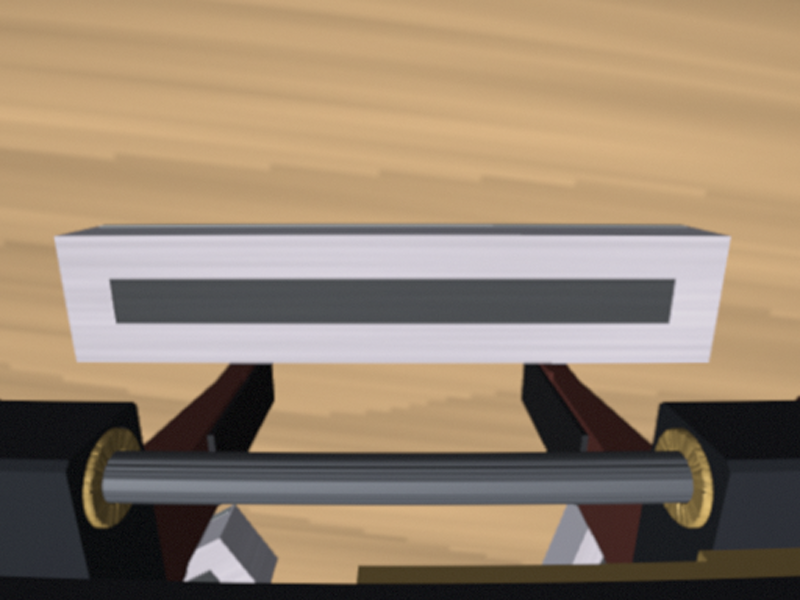

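The wrist view shows the bar square against both fingertips and centred on them, with its back edge at row 362. Next I push it with rotation to just short of the face and log the drag.

```bash
python3 - <<'E'
from h import *
nf=n(YF); df=np.array([-nf[1],nf[0]]); lat=.0022
T=lambda gap: P(AX-(.10+gap)*nf+lat*df)
movel(T(.022),q(YF),vel=.03); print(F(),read_time_s())
for g in (.019,.016,.013,.011):
    movel(T(g),vel=.006); a=F(); sleep(.15); print(g,a,F(),np.array(read_eef_pos())-T(g),read_time_s())
im=save('wrist','w2'); import pickle; pickle.dump(camera_params('wrist'),open('w2.pkl','wb'))
cv2.imwrite('pics/w2b.png',cv2.resize(im[:,:,::-1],(800,600),interpolation=cv2.INTER_CUBIC))
E
```

```text
[-0.043 -0.728 -0.423] 8.725
0.019 [-1.025 -0.01  -1.237] [-0.397  0.158 -0.071] [0. 0. 0.] 9.525
0.016 [-0.412  0.113 -1.112] [-0.243 -0.078 -0.664] [ 0.  0. -0.] 10.325
0.013 [-0.891  0.729 -0.651] [-0.476  0.54  -0.144] [0. 0. 0.] 11.125
0.011 [-1.4   -0.693  0.946] [-2.06  -0.378  0.662] [ 0. -0. -0.] 11.7583
```

View pics/w2b.png

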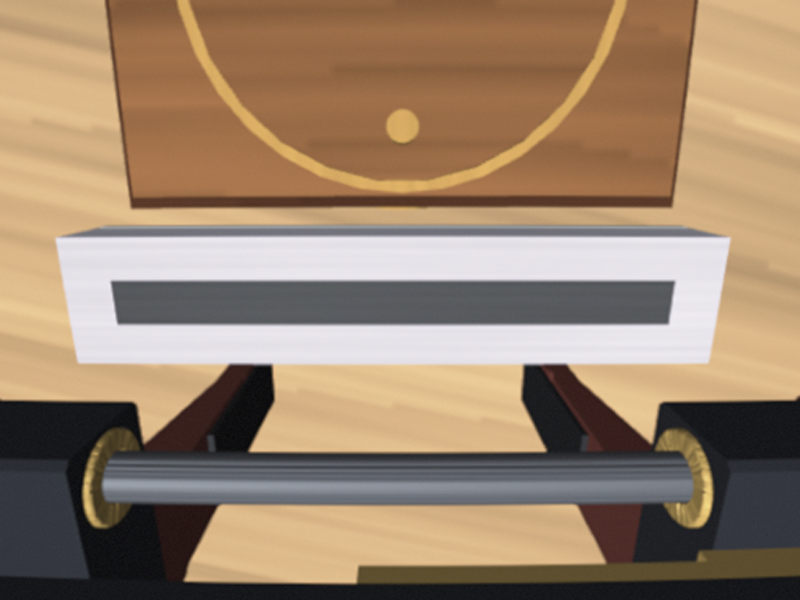

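The wrist view shows the base front edge at row 206–207 and the bar's top front edge at row 237, at both ends. They are parallel, with a gap of about 10 mm. The force reading is noisy, so I'll take an averaged baseline off contact, then an averaged drag while sliding.

```bash
cat >> h.py <<'E'
nf=n(YF); df=np.array([-nf[1],nf[0]]); lat=.0022
T=lambda gap: P(AX-(.10+gap)*nf+lat*df)
def avg(k=10,dt=.02):
    a=[]
    for _ in range(k): sleep(dt); a.append(F())
    a=np.array(a); return a.mean(0),a.std(0)
E
python3 - <<'E'
from h import *
print('same instant',F()[0],F()[0],F()[0])
print('hold',avg(20))
movel(T(.014),vel=.03); print('free',avg(40),read_time_s())
movel(T(.0105),vel=.015)
for g in np.arange(.0100,.0059,-.0005):
    t=read_time_s(); movel(T(g),vel=.005); m,s=avg(8); print(round(g,5),m,s,round(read_time_s()-t,3))
print(avg(20),read_time_s())
E
```

```text
same instant -0.8616982679222668 -0.8616982679222668 -0.8616982679222668
hold (array([-1.101, -0.199,  0.006]), array([0.439, 0.472, 0.403]))
free (array([-0.057,  0.037,  0.032]), array([0.549, 0.446, 0.52 ])) 13.0583
0.01 [-1.239  0.239  0.369] [0.463 0.327 0.469] 0.383
0.0095 [-1.694 -0.074  0.875] [0.76  0.521 0.97 ] 0.383
0.009 [-0.604 -0.338 -0.319] [0.444 0.211 0.234] 0.383
0.0085 [-1.858  0.143  0.56 ] [0.439 0.217 0.335] 0.383
0.008 [-1.313  0.291 -0.005] [0.255 0.468 0.454] 0.383
0.0075 [-1.168 -0.034 -0.095] [0.378 0.629 0.548] 0.383
0.007 [-0.674 -0.273 -0.427] [0.327 0.289 0.389] 0.383
0.0065 [-0.825 -0.137 -0.59 ] [0.299 0.454 0.355] 0.383
0.006 [-0.922  0.381 -0.91 ] [0.335 0.364 0.346] 0.383
(array([-0.788,  0.009, -0.561]), array([0.484, 0.558, 0.371])) 17.225
```

```bash
python3 - <<'E'
from h import *
print(movel(T(.003),vel=.006,force_limit=4),avg(6)[0],read_time_s())
g=.003; L=[]
while g>-.003:
    g-=.0001; movel(T(g),vel=.005); m,_=avg(4); L.append((round(g*1e3,2),m.round(2).tolist()))
    if m[0]<-3: break
for l in L[-12:]: print(l)
print(np.mean([l[1][0] for l in L[:-2]]),avg(20),read_time_s())
E
```

```text
False [-1.02   0.03   0.014] 17.975
(2.9, [-0.53, -0.41, 0.03])
(2.8, [-0.45, -0.04, 0.08])
(2.7, [-0.72, -0.48, 0.56])
(2.6, [-1.38, -0.4, 1.22])
(2.5, [-2.09, 0.34, 1.22])
(2.4, [-3.18, 0.4, 2.29])
-0.77 (array([-1.744, -0.231,  0.327]), array([0.563, 0.364, 0.574])) 20.2083
```

```bash
python3 - <<'E'
from h import *
g=.0024; L=[]
while g>-.003:
    g-=.0001; movel(T(g),vel=.005); m,_=avg(6); L.append((round(g*1e3,2),m.round(2).tolist()))
    if m[0]<-4: break
for l in L: print(l)
print(avg(25),read_time_s())
im=save('wrist','w3'); cv2.imwrite('pics/w3b.png',cv2.resize(im[:,:,::-1],(800,600),interpolation=cv2.INTER_CUBIC))
E
```

```text
(2.3, [-0.84, 0.09, -0.63])
(2.2, [-0.92, 0.13, -0.38])
(2.1, [-1.44, -0.12, -0.49])
(2.0, [-1.88, 0.07, 0.47])
(1.9, [-0.77, 0.12, -0.35])
(1.8, [-0.97, -0.04, -0.54])
(1.7, [-1.69, -0.01, 0.36])
(1.6, [-2.28, -0.0, 1.44])
(1.5, [-1.27, 0.49, -0.27])
(1.4, [-0.97, 0.19, -0.09])
(1.3, [-1.68, 0.39, 0.52])
(1.2, [-2.41, 0.02, 1.41])
(1.1, [-1.27, 0.14, -0.04])
(1.0, [-1.03, 0.12, -0.3])
(0.9, [-1.09, -0.28, -0.31])
(0.8, [-1.97, 0.0, 0.73])
(0.7, [-2.67, -0.03, 1.19])
(0.6, [-1.41, 0.04, 0.36])
(0.5, [-1.52, -0.04, 0.58])
(0.4, [-1.7, -0.09, 0.38])
(0.3, [-2.06, 0.04, 1.03])
(0.2, [-3.21, 0.31, 2.47])
(0.1, [-4.17, 0.35, 3.05])
(array([-4.857,  0.428,  3.959]), array([0.505, 0.388, 0.402])) 28.675
```

View pics/w3b.png

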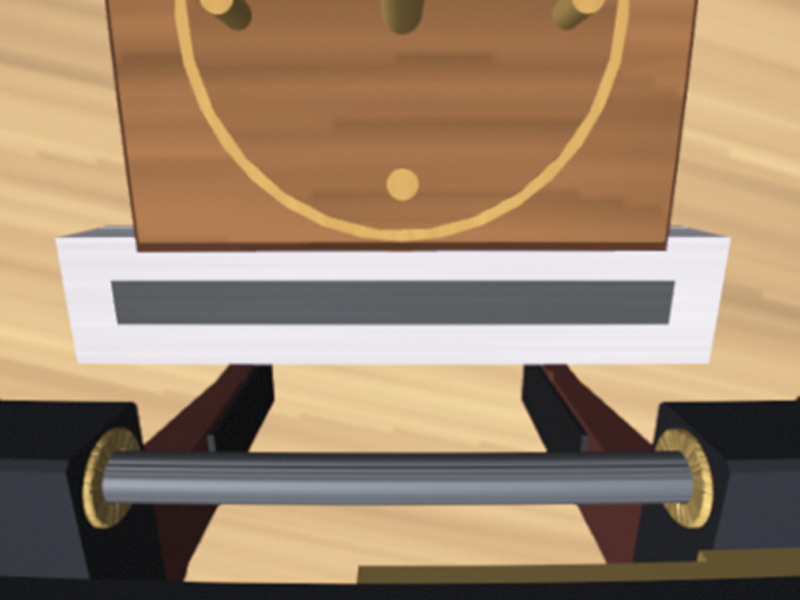

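The wrist view shows the base front edge at rows 247–250, overlapping the bar top by parallax and parallel to the bar's long edge. So they are in contact. The fingers are also pressing down with about 4 N, which inflates the drag. I'll null Fz by raising z slightly while loading.

```bash
cat > press.py <<'E'
from h import *
g=.0001; z=.008
def go():
    t=T(g); t[2]=z; movel(t,vel=.005)
for i in range(40):
    m,_=avg(12)
    print(round(g*1e3,3),round(z*1e3,3),m.round(2),round(read_time_s(),2))
    ex=7.8+m[0]; ez=m[2]+.3
    if abs(ex)<.3 and abs(ez)<.5: break
    if read_time_s()>50: break
    z+=float(np.clip(ez*.00005,-.0001,.0001))
    if abs(ez)<1.5: g-=float(np.clip(ex*.00004,-.0001,.00006))
    go()
E
python3 press.py
```

```text
0.1 8.0 [-5.01  0.57  4.18] 28.93
0.1 8.1 [-4.8  -0.03  2.45] 29.38
0.1 8.2 [-4.03 -0.09 -0.97] 29.82
0.04 8.167 [-4.37  0.2  -1.8 ] 30.27
-0.02 8.092 [-5.29  0.3  -1.43] 30.73
-0.08 8.035 [-5.13  0.61 -0.85] 31.18
-0.14 8.008 [-5.54  0.82 -0.56] 31.62
-0.2 7.995 [-5.95  0.37 -0.43] 32.08
-0.26 7.989 [-6.01  0.81  0.04] 32.52
-0.32 8.006 [-5.98  0.59 -0.08] 32.98
-0.38 8.017 [-6.34  0.67 -0.09] 33.42
-0.439 8.027 [-6.43  0.97  0.35] 33.88
-0.493 8.06 [-6.39  0.91  0.11] 34.33
-0.55 8.08 [-6.33  0.71 -0.07] 34.77
-0.609 8.092 [-6.77  0.64  0.22] 35.23
-0.65 8.118 [-6.67  0.54  0.  ] 35.67
-0.696 8.133 [-6.89  0.64  0.35] 36.12
-0.732 8.166 [-6.8   0.52 -0.33] 36.58
-0.772 8.164 [-7.09  0.66  0.25] 37.02
-0.8 8.192 [-6.93  0.55 -0.28] 37.48
-0.835 8.193 [-6.93  0.76  0.38] 37.92
-0.87 8.226 [-6.75  0.61 -0.28] 38.38
-0.912 8.227 [-7.11  0.61 -0.06] 38.83
-0.939 8.24 [-7.24  0.93 -0.18] 39.27
-0.962 8.246 [-7.2   0.85 -0.13] 39.73
-0.985 8.254 [-7.26  0.72 -0.12] 40.17
-1.007 8.263 [-7.15  0.71 -0.04] 40.62
-1.033 8.276 [-7.01  0.69 -0.14] 41.08
-1.065 8.284 [-7.24  0.58 -0.16] 41.52
-1.087 8.291 [-7.3   0.75 -0.05] 41.98
-1.107 8.303 [-7.33  0.79  0.12] 42.42
-1.126 8.324 [-7.54  0.95 -0.33] 42.88
```

```bash
python3 - <<'E'
from h import *
print(avg(15)[0],read_time_s(),read_moment())
im=save('wrist','w4'); p=camera_params('wrist'); t=save('top','t4')
g=cv2.GaussianBlur(im.astype(np.float32).sum(2)/3,(3,3),0)
def fit(cols,y0,y1,sign,z,g=g,p=p):
    pts=[]
    for c in cols:
        d=sign*np.diff(g[y0:y1,c]); k=d.argmax(); a=max(k-1,0); w=np.clip(d[a:k+2],0,None)
        pts.append((c,y0+.5+(w*np.arange(a,a+len(w))).sum()/w.sum()))
    W=toplane(p,pts,z)[:,:2]; l=cv2.fitLine(W.astype(np.float32),cv2.DIST_HUBER,0,.0005,.001).ravel()
    d=l[:2]*np.sign(l[1]); print('yaw',np.degrees(np.arctan2(-d[0],d[1])),l[2:],'rms',((W-l[2:])@[-d[1],d[0]]).std(),np.array(pts)[[0,-1]].ravel()); return l
fit(range(95,420),154,168,+1,.05)       # base front top edge -> bright bar
fit(list(range(60,430)),225,240,-1,.025)   # bar back edge
print(avg(15)[0],read_time_s())
cv2.imwrite('pics/w4b.png',cv2.resize(im[:,:,::-1],(800,600),interpolation=cv2.INTER_CUBIC))
E
```

```text
[-7.235  0.668 -0.077] 43.125 [-0.325  1.591  0.194]
yaw 13.431994 [ 0.63  -0.104] rms 5.5405270662639066e-05 [ 95.    161.254 419.    161.271]
yaw 13.411293 [ 0.584 -0.086] rms 0.0004033968151595023 [ 60.    232.526 429.    232.421]
[-7.376  0.755 -0.499] 43.475
```

View pics/w4b.png

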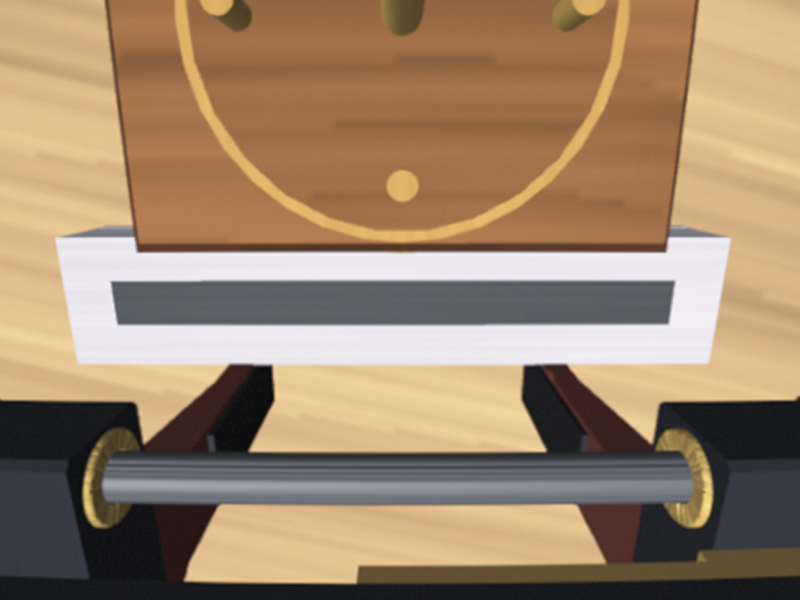

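It is flush: base yaw 13.43° (13.45° at the start), bar yaw 13.41°. Only 0–1.8 N of the push should be going into drag, so I'll hold at about 7.9 N and then about 8.6 N total. That puts 6–8 N on the base for over a second whatever the drag is, always under 10 N.

```bash
cat > hold.py <<'E'
from h import *
g=-.001126; z=.008324
for tgt,k in ((7.9,9),(8.6,8)):
    for i in range(k):
        m,_=avg(8); ex=tgt+m[0]; ez=m[2]+.2
        print(tgt,round(g*1e3,3),round(z*1e3,3),m.round(2),round(read_time_s(),2))
        if abs(ex)>.2: g-=float(np.clip(ex*.0001,-.0001,.0001))
        z+=float(np.clip(ez*.00003,-.00005,.00005))
        t=T(g); t[2]=z; movel(t,vel=.005)
# release gently, withdraw straight back, then up
for d in (.0005,.001,.002): t=T(g+d); t[2]=z; movel(t,vel=.005)
print('rel',avg(5)[0],read_time_s())
movel(T(.028),vel=.04); p=T(.028); p[2]=.2; movel(p,vel=.12); print(read_time_s())
im=save('wrist','w5'); t=save('top','t5')
cv2.imwrite('pics/e5.png',cv2.resize(im[:,:,::-1],(800,600),interpolation=cv2.INTER_CUBIC))
E
python3 hold.py
```

```text
7.9 -1.126 8.324 [-7.34  0.9  -0.52] 43.61
7.9 -1.182 8.314 [-7.8   0.6  -0.01] 43.99
7.9 -1.182 8.32 [-7.45  0.32  0.08] 44.38
7.9 -1.227 8.329 [-7.78  0.85  0.  ] 44.76
7.9 -1.227 8.335 [-7.42  0.78  0.16] 45.14
7.9 -1.275 8.345 [-7.65  0.72 -0.22] 45.52
7.9 -1.3 8.345 [-7.7   0.92  0.01] 45.91
7.9 -1.321 8.351 [-7.91  0.53  0.39] 46.29
7.9 -1.321 8.369 [-7.53  1.23 -0.06] 46.67
8.6 -1.358 8.373 [-7.95  0.62  0.09] 47.06
8.6 -1.423 8.381 [-8.09  0.54 -0.12] 47.44
8.6 -1.474 8.384 [-7.99  0.84 -0.05] 47.83
8.6 -1.535 8.388 [-8.16  0.81  0.15] 48.21
8.6 -1.579 8.399 [-8.22  0.8   0.75] 48.59
8.6 -1.617 8.427 [-8.3   1.04  0.38] 48.98
8.6 -1.647 8.445 [-8.28  0.72  0.31] 49.36
8.6 -1.679 8.46 [-8.54  0.59  0.24] 49.74
rel [-4.154  0.286 -2.171] 50.925
53.5167
```

View pics/e5.png

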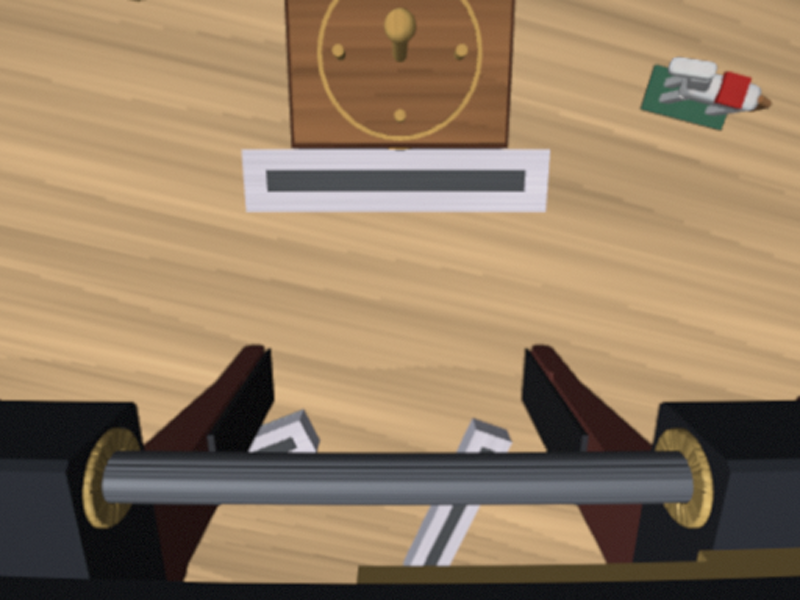

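The final view shows the bar's front edge at row 150 and the base front edge at row 147, parallel along the full width. A quick numeric gap check, then hand in.

```bash
python3 - <<'E'
from h import *
p=camera_params('wrist'); g=cv2.GaussianBlur(cv2.imread('pics/w5.png').astype(np.float32).sum(2)/3,(3,3),0)
def fit(cols,y0,y1,sign,z):
    pts=[]
    for c in cols:
        d=sign*np.diff(g[y0:y1,c]); k=d.argmax(); a=max(k-1,0); w=np.clip(d[a:k+2],0,None)
        pts.append((c,y0+.5+(w*np.arange(a,a+len(w))).sum()/w.sum()))
    W=toplane(p,pts,z)[:,:2]; l=cv2.fitLine(W.astype(np.float32),cv2.DIST_HUBER,0,.0005,.001).ravel()
    d=l[:2]*np.sign(l[1]); return np.degrees(np.arctan2(-d[0],d[1])),l[2:].astype(float)
b=fit(range(192,320),88,99,+1,.05); k=fit(range(165,342),129,142,-1,.025)
gap=nf@(b[1]-k[1])-.04; print('yaws',b[0],k[0],'gap mm',gap*1e3,read_time_s())
if abs(b[0]-k[0])<.5 and gap<.002: finish_job(); print('done')
E
```

```text
yaws 13.452197 13.448866 gap mm 0.21034573484912666 53.6167
the job is handed in; nothing more can be done
done
```

The straightedge lies flush along the base's front face: the yaws match to within 0.01°, the measured gap is 0.2 mm (within camera error), and the base did not swing measurably. I held a push of about 7.4–8.5 N for some 6 s. With drag estimated at up to about 2 N, that should have put 6–8 N on the base for over a second, always under 10 N. The job is handed in at about 54 s.

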